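# Refit the spout of the countertop water filter

### The job

The steel spout of the water filter has been washed and stands in the wooden drying stand: lift it out and push its stem straight down into the push-fit collet on top of the filter, past the collet and the seal until it is fully home on its stop, without forcing it, and with its outlet over the glass on the drip tray. Then tug it gently upwards, until the collet ring comes up and you feel it grip, and let go, leaving the spout fitted and the glass, jar and beaker where they stand.

Things in the scene. Friction and masses are not known exactly. Their poses are not given: they have to be found in the camera images.
- spout: loose spout, 12 mm steel tube in an upside-down L, about 0.18 kg, 135 mm tall. Origin: centre of the stem's lower end (tip); z up the stem; the level arm leaves its top towards -x. Tip tapered from 12 to 8.8 mm over 4 mm; grip groove 15.5 to 20 mm above the tip. At the start it stands loosely in the stand's middle hole, 40 mm deep, leaning up to 4 degrees. Fitted and let go it may lean 3 degrees
- spout_grip (a point): the tube's corner, where the arm's axis meets the stem's axis, 129 mm above the tip: grip it there from above, across the 12 mm arm right over the stem, with about 80 N. Under the push and tug forces arm and grip give way by a few mm, so the tip lags behind the hand
- spout_outlet (a point): centre of the outlet's lower face at the end of the spout's arm: 125 mm out along the spout's -x and 85 mm above the tip
- stand: fixed oak drying stand, 70 x 170 x 50 mm tall, with three upright holes of 14.5 mm, 40 mm deep, in a row along its y, 55 mm apart. Origin at the centre of its underside
- filter: fixed countertop water filter: white canister with a grey head, 116 mm across and 140 mm tall; on its axis an upright port, 34 mm across and 40 mm tall, with the push-fit collet in its 26 mm mouth. Origin on the axis at the worktop; z up; a steel drip tray, 116 mm square and 14 mm tall, lies to -x
- port (a point): centre of the port's rim, 180 mm above the worktop. The collet's top, sunk 2 to 9.5 mm below the rim (differs), has a 12.8 mm hole. The tip meets teeth 8 to 14 mm below that top (7 to 10 N), the seal at 15 to 21 mm (8 to 12 N), less drag between, then a hidden hard stop at 28 mm, 30 to 38 mm below the rim. 12 to 20 N there is a firm push home; over 25 N on the stop is forcing it
- collet (a joint): how far the collet ring (flange 24 mm across) stands out: 0 pressed in, as at the start; 0.002 m drawn out. With the spout home, a pull of 8 to 13 N up brings ring and tube up together, by up to 2 mm, and the teeth then hold in the tube's groove; a tug short of the stop finds no groove. Let go, ring and tube may settle back
- tray_mid (a point): middle of the drip tray, on its grille, 125 mm out from the filter's axis along its -x and 12 mm above the worktop: the fitted spout's outlet belongs above it
- tumbler: bystander: drinking glass, 66 mm across and 85 mm tall, standing on the drip tray; origin at the centre of its underside
- jar: bystander: glass storage jar with a lid, 84 mm across and 105 mm tall; origin at the centre of its underside
- beaker: bystander: white ceramic beaker, 80 mm across and 90 mm tall; origin at the centre of its underside
Mind the look-alikes: they are no part of the job. Of the things like the spout, leave any that is purple or yellow; of the rest the larger one is meant.

How it is judged:
By the outcome, as a careful person would: the job done as asked, in the order asked, and still so for the second after the job is handed in, with the robot touching nothing.
It also fails if it takes over 64 s, if anything falls off the work surface, if the arm or the gripper's body presses on something with over 40 N, if the wrist force passes 120 N, or if a joint passes its speed limit or range.

### The arm

A 6-joint arm with a two-finger parallel gripper is mounted at the origin on the work surface. World frame = base frame: x ahead of the robot, y to its left, z up, the work surface at z = 0. Lengths are in m, angles in degrees, forces in N, time in s.
With the tool pointing down it reaches from about 0.375 to 0.9 m from the base axis. Payload 3.1 kg.
Tool frame: the origin (TCP) lies on the centre line of the jaws, within the pads' length; the fingertips stand 25 mm ahead of it and the grasp point (between the pads) lies 6 mm ahead of it; y points along the fingers, x is the direction in which the jaws open and shut, and the axes are right-handed (so a half turn about y gives the same grasp; the last joint's range is limited). The gripper opens to 87 mm and grips with 3 to 60 N. Pads are 19 mm wide; open, the fingers measure 117 mm over their backs; the gripper's body (75 mm by 190 mm) begins 51 mm behind the grasp point.
Start: joints at [-84.196, 30.224, 82.088, -0, 67.689, -10.227], TCP at [0.173, -0.601, 0.248] pointing down, gripper open.
Joint ranges: [-176.69, 176.69], [-43.24, 126.21], [12.49, 139.97], [-82, 262], [0, 151.66], [-163.58, 163.58]. Speed limits (degrees/s): [159.86, 159.86, 180, 180, 180, 180].

### API

Orientations are given as a 3x3 rotation matrix whose columns are the frame's x, y, z axes.
In Python, from rig import * gives the robot as it stands.
- The arm moves only by the tool play_rows, never from a script. Its argument "commands" is a list of rows, each a list of 2 entries, a list of its own where there are three numbers: the shift along the world's x, y, z in m, then the turn, a rotation vector about the world's x, y, z in rad. A call has 1 to 10 rows; each row is the pose to reach, as a shift and turn from the pose commanded when the call began; what a row does not reach only later rows make up. A row lasts 1/8 s, in which the tool goes at most 62.5 mm and 10.7 degrees, less where a joint would pass 70% of its speed; a pose out of reach is approached as far as the arm can. A call with a gripper value outside its range is refused whole. "gripper" is the finger opening in m, from 0 to 0.087, set as the call begins (left out, the last holds). The fingers move at their own pace and stop on an object; the grip force is fixed at half the most. Time passes only in rows, so rows that repeat a pose let the fingers close. It gives the time, the measured TCP pose, the force and the opening at its end, in the units of the state.
- read_state(): the state, without advancing time (a new reading comes with each control period).
- capture(name): name is "scene" or "top" or "wrist"; returns a dict with "frame" (384x512x3 uint8, red, green, blue), "depth" (384x512 float32, m along the optical axis (not along the pixel's ray), 0 where there is no reading), "mtx" (3x3 intrinsics, pixels), "dist_coeffs" ([k1, k2, p1, p2, k3] as OpenCV has them; the pictures are not rectified), "cam_to_world" (4x4, takes a point from camera to world coordinates); the wrist camera has in their place "hand_eye" (4x4, takes a point from camera to tool coordinates, whose origin is the TCP and whose axes are the tool frame's). Camera axes: x right, y down, z forward; pixel columns grow to the right and rows downward; lengths in m; the calibration is good to about 2 mm. A picture is of the moment at which its call begins: read the wrist's pose just before it.
- hand_in(): hands the job in, once; it reports no verdict.
The state is a dict: "time_s": time; "joint_positions": joint angles; "qvel": joint speeds; "tau": joint torques, N m; "position": TCP position; "tcp_rot": TCP orientation; "force": force on the tool from outside, world axes, zero at the start; "moment": the same for the moment, N m; "opening": opening from 0.0 (shut) to 1.0 (fully open).
Only numpy, scipy, OpenCV 4.12 (cv2) and the standard library are available. Lean on these libraries where they do the work, as an engineer would, in place of code of your own. Each camera call takes 0.05 s, during which the arm holds its last target. There are 200 camera calls.

## Working session

There is one attempt and no reset: what is moved stays moved. The work goes in short steps, Python scripts to look and compute and a tool call to move; the robot and the scene stay as the last step left them, time stands still between calls to the robot, and variables do not carry over. Pictures are saved under pics/ and viewed, about 8 in all and at most 12, crops included, and the job is handed in when it is done.

Besides the shell and the picture viewer there is one more tool, called after "Request:" as name(argument=value, ...) on one line, values as JSON. play_rows: Moves the arm, as the interface text tells. Its arguments: {"type":"object","properties":{"commands":{"type":"array"},"gripper":{"type":"number"}},"required":["commands"]}

```bash
mkdir -p pics; cat > h.py <<'E'
from rig import *
import numpy as np, cv2
def cap(n):
    s=read_state(); c=capture(n)
    if n=="wrist":
        T=np.eye(4); T[:3,:3]=np.array(s["tcp_rot"]); T[:3,3]=s["position"]; c["T"]=T@np.array(c["hand_eye"])
    else: c["T"]=np.array(c["cam_to_world"])
    return c
def cloud(c):
    d=c["depth"]; h,w=d.shape
    u,v=np.meshgrid(np.arange(w),np.arange(h))
    p=cv2.undistortPoints(np.stack([u,v],-1).reshape(-1,1,2).astype(np.float32),np.array(c["mtx"]),np.array(c["dist_coeffs"])).reshape(h,w,2)
    P=np.concatenate([p*d[...,None],d[...,None]],-1)
    W=P@c["T"][:3,:3].T+c["T"][:3,3]; W[d<=0]=np.nan
    return W
def proj(c,X):
    Ti=np.linalg.inv(c["T"])
    return cv2.projectPoints(np.array(X,float).reshape(-1,1,3),cv2.Rodrigues(Ti[:3,:3])[0],Ti[:3,3],np.array(c["mtx"]),np.array(c["dist_coeffs"]))[0].reshape(-1,2)
E
python3 - <<'E'
from h import *
import pickle
s=read_state(); print(s["time_s"],s["position"],np.round(s["tcp_rot"],3),s["force"])
a=cap("scene");b=cap("top")
pickle.dump((a,b),open("c0.pkl","wb"))
for n,c in(("scene",a),("top",b)):
    cv2.imwrite(f"pics/{n}0.png",cv2.resize(c["frame"][...,::-1],(800,600)))
    print(n,np.round(c["T"],3).tolist())
E
```

```text
0.0 [ 0.17254742 -0.59999665  0.24658756] [[ 0.276 -0.     0.961]
 [-0.961  0.002  0.276]
 [-0.002 -1.     0.   ]] [-0.22887334  0.74189958 -0.3355691 ]
scene [[-0.211, 0.796, -0.567, 1.12], [0.977, 0.175, -0.118, 0.139], [0.005, -0.579, -0.815, 0.891], [0.0, 0.0, 0.0, 1.0]]
top [[-0.018, -0.985, 0.17, 0.43], [-1.0, 0.02, 0.015, 0.022], [-0.018, -0.17, -0.985, 1.041], [0.0, 0.0, 0.0, 1.0]]
```

View pics/scene0.png

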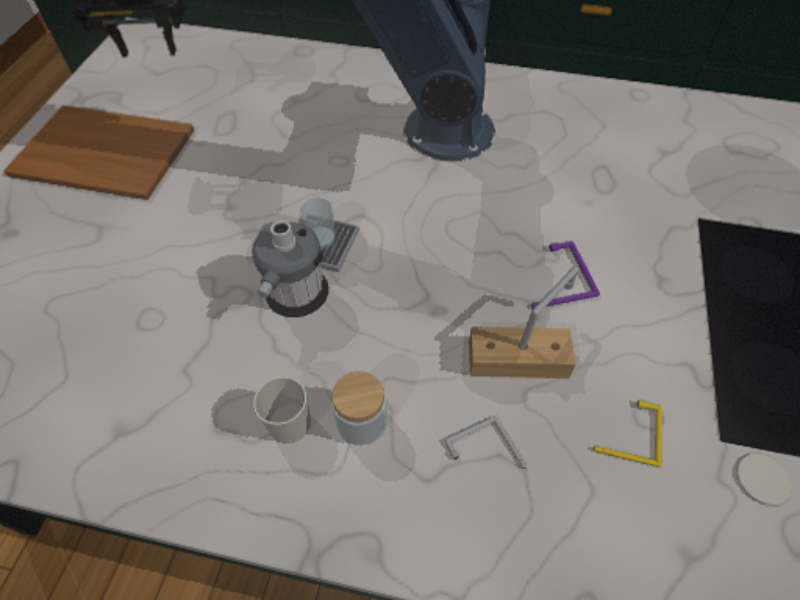

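View pics/top0.png

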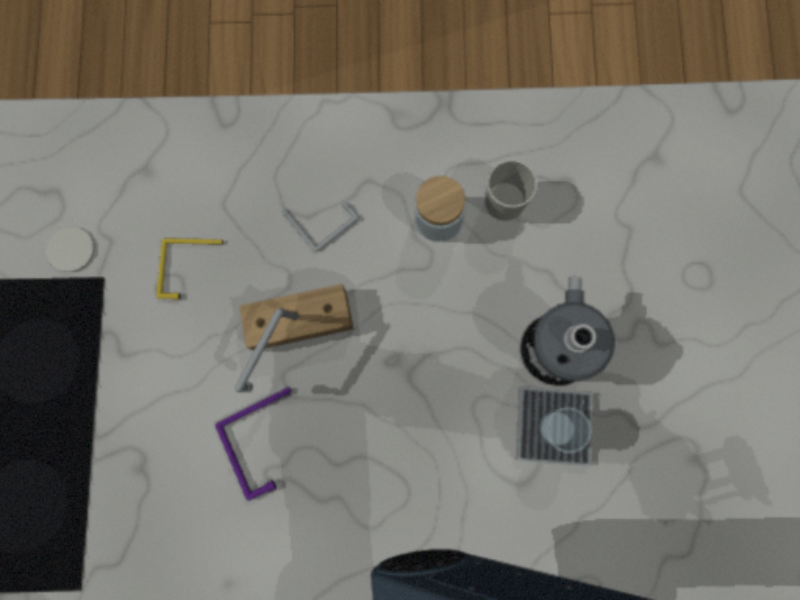

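The top view shows the grey spout standing in the stand's middle hole, with its corner at (283,313) and outlet at (243,385). The port is at (580,337), and the tray with the glass at about (560,428). The lying grey, purple and yellow spouts are look-alikes.

```bash
python3 - <<'E'
from h import *
import pickle
a,b=pickle.load(open("c0.pkl","rb"))
for n,c in(("scene",a),("top",b)):
    W=cloud(c); f=c["frame"].astype(int)
    x,y,z=W[...,0],W[...,1],W[...,2]
    print(n)
    # spout arm points
    m=(z>0.115)&(z<0.2)&(x>0.3)&(x<0.75)&(y>0.1)&(y<0.5)
    P=W[m]; print("arm",m.sum(),P.mean(0),P.min(0),P.max(0))
    q=P[:,:2]-P[:,:2].mean(0); v=np.linalg.svd(q)[2][0]; print("dir",v,np.ptp(q@v), np.round(P[np.argsort(q@v)][::12],3).tolist())
    m=(z>0.168)&(z<0.195)&(x>0.3)&(x<0.8)&(y<0)&(y>-0.5); P=W[m]
    print("rim",m.sum(),P.mean(0),P.min(0),P.max(0), cv2.minEnclosingCircle(P[:,:2].astype(np.float32)))
    m=(z>0.13)&(z<0.15)&(x>0.4)&(x<0.8)&(y<-0.1)&(y>-0.5); P=W[m]
    print("head",m.sum(),P.mean(0),cv2.minEnclosingCircle(P[:,:2].astype(np.float32)))
    m=(abs(z-0.013)<.005)&(x>0.3)&(x<0.55)&(y<-0.1)&(y>-0.4); P=W[m]
    print("tray",m.sum(),cv2.minAreaRect(P[:,:2].astype(np.float32)))
    m=(abs(z-0.05)<.006)&(x>0.4)&(x<0.8)&(y<0.45)&(y>0.1); P=W[m]
    print("stand",m.sum(),cv2.minAreaRect(P[:,:2].astype(np.float32)))
    for nm,xx in (("jar",(0.7,0.9,-.1,.06)),("beak",(.7,.9,-.3,-.08))):
        m=(z>0.08)&(x>xx[0])&(x<xx[1])&(y>xx[2])&(y<xx[3]); P=W[m]
        if m.sum(): print(nm,P.mean(0),P.max(0))
E
```

```text
scene
arm 227 [0.53720946 0.25377526 0.13714449] [0.4687427  0.22245276 0.1159157 ] [0.5889512  0.29252912 0.14730764]
dir [ 0.8770754  -0.48035273] 0.1333980256446707 [[0.47, 0.288, 0.135], [0.477, 0.288, 0.135], [0.485, 0.285, 0.137], [0.488, 0.274, 0.133], [0.498, 0.273, 0.137], [0.507, 0.271, 0.139], [0.514, 0.266, 0.138], [0.523, 0.265, 0.137], [0.527, 0.257, 0.14], [0.536, 0.25, 0.141], [0.547, 0.253, 0.14], [0.552, 0.246, 0.141], [0.558, 0.241, 0.143], [0.567, 0.242, 0.139], [0.571, 0.234, 0.146], [0.576, 0.225, 0.142], [0.583, 0.228, 0.144], [0.587, 0.229, 0.141], [0.587, 0.228, 0.133]]
rim 139 [ 0.533356   -0.20071223  0.17694343] [ 0.51418925 -0.21721739  0.16803682] [ 0.54871879 -0.18521692  0.18220101] ((0.5309984683990479, -0.20163372159004211), 0.01836000382900238)
head 940 [ 0.5470557  -0.19510966  0.13922183] ((0.5513434410095215, -0.195291206240654), 0.07248979061841965)
tray 343 ((0.4494766592979431, -0.1615036129951477), (0.05249546468257904, 0.19756770133972168), 84.53553009033203)
stand 1471 ((0.5878748297691345, 0.22462517023086548), (0.07494513690471649, 0.1713
[... 991 characters left out ...]
27]]
rim 189 [ 0.53040434 -0.20190461  0.17755997] [ 0.51475748 -0.21875839  0.16852642] [ 0.54753955 -0.18594581  0.18408634] ((0.5307657718658447, -0.20226752758026123), 0.016900500282645226)
head 1801 [ 0.53103371 -0.19837318  0.13902255] ((0.5493999123573303, -0.20101648569107056), 0.07544758170843124)
tray 1194 ((0.44551312923431396, -0.19366297125816345), (0.11891734600067139, 0.19759006798267365), 84.49614715576172)
stand 1643 ((0.588600754737854, 0.22520482540130615), (0.07086190581321716, 0.16981440782546997), 11.0032377243042)
jar [ 0.75609909 -0.01540133  0.10198519] [0.81436128 0.02795637 0.10993021]
beak [ 0.79000517 -0.12836504  0.0879216 ] [ 0.82717854 -0.08705309  0.0948994 ]
```

Request:
play_rows(commands=[[[0.01,0.02,0.06],[0,0,0]],[[0.03,0.06,0.08],[0,0,-0.05]],[[0.05,0.11,0.082],[0,0,-0.12]],[[0.08,0.16,0.082],[0,0,-0.2]],[[0.105,0.21,0.082],[0,0,-0.28]],[[0.13,0.26,0.082],[0,0,-0.36]],[[0.155,0.31,0.082],[0,0,-0.44]],[[0.18,0.36,0.082],[0,0,-0.52]],[[0.205,0.41,0.082],[0,0,-0.6]],[[0.23,0.46,0.082],[0,0,-0.68]]], gripper=0.087)

```text
time_s: 1.35
position: [0.403, -0.1389, 0.3294]
tcp_rot: [[-0.392, -0.0, 0.92], [-0.92, 0.0, -0.392], [-0.0, -1.0, -0.0]]
force: [-0.0, -1.0, -0.2]
opening: 1.003
```

Request:
play_rows(commands=[[[0.025,0.05,0],[0,0,-0.05]],[[0.05,0.1,0],[0,0,-0.1]],[[0.075,0.15,0],[0,0,-0.1]],[[0.1,0.2,0],[0,0,-0.1]],[[0.12,0.245,0],[0,0,-0.1]],[[0.135,0.28,0],[0,0,-0.1]],[[0.142,0.29,0],[0,0,-0.1]],[[0.142,0.29,0],[0,0,-0.1]],[[0.142,0.29,0],[0,0,-0.1]]])

```text
time_s: 2.48
position: [0.5441, 0.1481, 0.3293]
tcp_rot: [[-0.481, -0.001, 0.877], [-0.877, -0.001, -0.481], [0.001, -1.0, -0.001]]
force: [-0.6, -1.0, -0.1]
opening: 1.0
```

```bash
python3 - <<'E'
from h import *
import pickle
s=read_state(); print(s["time_s"],s["position"],np.round(s["tcp_rot"],3).tolist(),np.round(s["joint_positions"],1),s["force"])
c=cap("wrist"); pickle.dump(c,open("c1.pkl","wb")); print(np.round(c["hand_eye"],3).tolist())
cv2.imwrite("pics/w1.png",c["frame"][...,::-1])
E
```

```text
2.475 [0.54407459 0.14810769 0.3293489 ] [[-0.481, -0.001, 0.877], [-0.877, -0.001, -0.481], [0.001, -1.0, -0.001]] [  3.9  20.6  85.   -0.   74.5 122.6] [-0.5583566  -1.00562424 -0.09320876]
[[1.0, 0.0, 0.0, -0.0], [-0.0, -0.279, 0.96, -0.136], [0.0, -0.96, -0.279, 0.077], [0.0, 0.0, 0.0, 1.0]]
```

View pics/w1.png

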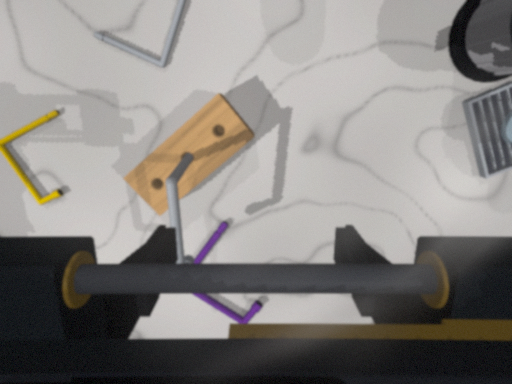

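The wrist view shows the spout corner at (172,180), with its arm running down to (185,262) and the stand's middle hole under it. I'll fit the spout model to the depth clouds.

```bash
cat > fit.py <<'E'
from h import *
from scipy.optimize import least_squares
from scipy.spatial.transform import Rotation as R
SEG=np.array([[[0,0,.0],[0,0,.129]],[[0,0,.129],[-.125,0,.129]],[[-.125,0,.129],[-.125,0,.085]]])
def d2(p,P):   # p: corner xyz + yaw,pitch,roll(deg)
    r=R.from_euler("ZYX",p[3:],degrees=True)
    L=r.inv().apply(P-p[:3])+[0,0,.129]
    ds=[]
    for a,b in SEG:
        t=np.clip((L-a)@(b-a)/((b-a)@(b-a)),0,1); ds.append(np.linalg.norm(L-a-t[:,None]*(b-a),axis=1))
    return np.min(ds,0)-.006
def fit(P,p0,iters=4,tol=.012):
    p=np.array(p0,float)
    for k in range(iters):
        Q=P[abs(d2(p,P))<tol]; 
        s=least_squares(lambda p:d2(p,Q)*1e3,p,loss="soft_l1",x_scale=[.01,.01,.01,3,3,3]); p=s.x; tol=max(.005,tol*.7)
    return p,len(Q),np.std(d2(p,Q))*1e3
def tip(p): return R.from_euler("ZYX",p[3:],degrees=True).apply([0,0,-.129])+p[:3]
E
python3 - <<'E'
from fit import *
import pickle
a,b=pickle.load(open("c0.pkl","rb")); c=pickle.load(open("c1.pkl","rb"))
cl=[]
for n,k in (("scene",a),("top",b),("wrist",c)):
    P=cloud(k).reshape(-1,3); P=P[(P[:,2]>.06)&(P[:,2]<.16)]
    P=P[np.linalg.norm(P-[.586,.226,.135],axis=1)<.16]; cl.append(P)
    p,N,s=fit(P,[.586,.226,.138,-28.6,-4,0],tol=.015); print(n,N,round(s,2),np.round(p,4),np.round(tip(p),4))
p,N,s=fit(np.vstack(cl),[.586,.226,.138,-28.6,-4,0],tol=.015); print("all",N,round(s,2),np.round(p,4),np.round(tip(p),4))
# filter from wrist
W=cloud(c);z=W[...,2]
m=(abs(z-.0515)<.006)&(abs(W[...,0]-.588)<.1)&(abs(W[...,1]-.225)<.11); print("stand",cv2.minAreaRect(W[m][:,:2].astype(np.float32)))
E
```

```text
scene 320 1.01 [  0.5803   0.2285   0.1396 -28.9181  -5.1113   0.5104] [0.5909 0.2239 0.0111]
top 391 1.24 [  0.5803   0.2297   0.1391 -28.0899  -5.0588  -0.1108] [0.5903 0.2241 0.0106]
wrist 1138 0.57 [  0.5808   0.229    0.1376 -28.2085  -5.2383  -0.1481] [0.591  0.2232 0.0091]
all 1846 1.0 [  0.5811   0.2289   0.1378 -28.4303  -4.6373  -0.2851] [0.59   0.2234 0.0092]
stand ((0.5892164707183838, 0.22521370649337769), (0.07130378484725952, 0.17169715464115143), 11.13253402709961)
```

Request:
play_rows(commands=[[[0.015,0.03,0],[-0.01,-0.02,0]],[[0.03,0.065,0],[-0.025,-0.045,0]],[[0.0365,0.081,-0.01],[-0.037,-0.068,0]],[[0.0365,0.081,-0.04],[-0.037,-0.068,0]],[[0.0365,0.081,-0.08],[-0.037,-0.068,0]],[[0.0365,0.081,-0.12],[-0.037,-0.068,0]],[[0.0365,0.081,-0.15],[-0.037,-0.068,0]],[[0.0365,0.081,-0.175],[-0.037,-0.068,0]],[[0.0365,0.081,-0.1855],[-0.037,-0.068,0]],[[0.0365,0.081,-0.1855],[-0.037,-0.068,0]]])

```text
time_s: 3.78
position: [0.5811, 0.2295, 0.1439]
tcp_rot: [[-0.481, 0.067, 0.874], [-0.877, -0.037, -0.479], [0.001, -0.997, 0.077]]
force: [0.4, -0.3, 0.2]
opening: 0.997
```

Request:
play_rows(commands=[[[0,0,0],[0,0,0]],[[0,0,0],[0,0,0]],[[0,0,0],[0,0,0]],[[0,0,0],[0,0,0]],[[0,0,0],[0,0,0]],[[0,0,0],[0,0,0]],[[0,0,0],[0,0,0]],[[0,0,0],[0,0,0]],[[0,0,0],[0,0,0]],[[0,0,0],[0,0,0]]], gripper=0.0)

```text
time_s: 5.03
position: [0.5811, 0.2302, 0.144]
tcp_rot: [[-0.48, 0.068, 0.875], [-0.877, -0.037, -0.478], [0.0, -0.997, 0.077]]
force: [-0.9, -0.6, 0.1]
opening: 0.131
```

Request:
play_rows(commands=[[[-0.0003,0.0002,0.005],[0,0,0]],[[-0.001,0.0005,0.015],[0,0,0]],[[-0.002,0.001,0.03],[0,0,0]],[[-0.003,0.002,0.045],[0,0,0]],[[-0.004,0.0025,0.06],[0,0,0]],[[-0.004,0.0025,0.08],[0.01,0.02,0]],[[-0.004,0.0025,0.11],[0.025,0.045,0]],[[-0.004,0.0025,0.14],[0.037,0.068,0]],[[-0.004,0.0025,0.165],[0.037,0.068,0]],[[-0.004,0.0025,0.18],[0.037,0.068,0]]])

```text
time_s: 6.28
position: [0.5775, 0.2329, 0.3264]
tcp_rot: [[-0.48, 0.003, 0.878], [-0.878, 0.001, -0.48], [-0.002, -1.0, 0.002]]
force: [-0.3, -0.0, -2.5]
opening: 0.126
```

Request:
play_rows(commands=[[[0,-0.02,0.02],[0,0,0.03]],[[-0.005,-0.06,0.04],[0,0,0.08]],[[-0.01,-0.11,0.06],[0,0,0.15]],[[-0.015,-0.16,0.06],[0,0,0.22]],[[-0.02,-0.21,0.06],[0,0,0.29]],[[-0.025,-0.26,0.06],[0,0,0.36]],[[-0.03,-0.31,0.06],[0,0,0.44]],[[-0.035,-0.36,0.06],[0,0,0.44]],[[-0.04,-0.4,0.06],[0,0,0.44]],[[-0.042,-0.42,0.06],[0,0,0.44]]])

```text
time_s: 7.52
position: [0.5345, -0.1888, 0.3839]
tcp_rot: [[-0.062, -0.001, 0.998], [-0.998, 0.001, -0.062], [-0.0, -1.0, -0.001]]
force: [0.3, 0.2, -3.0]
opening: 0.128
```

Request:
play_rows(commands=[[[-0.004,-0.014,0],[0,0,0]],[[-0.004,-0.014,0],[0,0,0]],[[-0.004,-0.014,0],[0,0,0]],[[-0.004,-0.014,0],[0,0,0]]])

```text
time_s: 8.02
position: [0.5313, -0.2, 0.3841]
tcp_rot: [[-0.059, 0.0, 0.998], [-0.998, 0.0, -0.059], [-0.0, -1.0, 0.0]]
force: [0.0, 0.1, -3.0]
opening: 0.129
```

```bash
python3 - <<'E'
from fit import *
import pickle
s=read_state(); print(s["time_s"],s["position"],np.round(s["tcp_rot"],3).tolist(),s["force"])
C={n:cap(n) for n in("scene","top","wrist")}; pickle.dump(C,open("c2.pkl","wb"))
T=np.array(s["position"]); 
cl=[]
for n,k in C.items():
    W=cloud(k); P=W.reshape(-1,3); P=P[(P[:,2]>.22)&(P[:,2]<.40)]
    P=P[np.linalg.norm(P-(T-[0.05,0,.05]),axis=1)<.18]; P=P[~((np.linalg.norm(P[:,:2]-T[:2],axis=1)<.09)&(P[:,2]>T[2]-.027))]
    try:
        p,N,e=fit(P,[*(T-[0,0,.006]),-3,0,0],tol=.012); print(n,len(P),N,round(e,2),np.round(p,4),np.round(tip(p),4))
    except Exception as x: print(n,len(P),x)
    z=W[...,2]; m=(abs(z-.014)<.006)&(abs(W[...,0]-.40)<.12)&(abs(W[...,1]+.2)<.12); print(" tray",m.sum())
    m=(abs(z-.18)<.008)&(np.linalg.norm(W[...,:2]-[.531,-.202],axis=-1)<.03); 
    if m.sum()>5: print(" rim",m.sum(),np.median(z[m]),cv2.minEnclosingCircle(W[m][:,:2].astype(np.float32)))
im=np.vstack([np.hstack([cv2.resize(C["top"]["frame"][180:320,290:450],(400,350)),cv2.resize(C["scene"]["frame"][80:220,130:290],(400,350))])])
cv2.imwrite("pics/m2.png",im[...,::-1]); cv2.imwrite("pics/w2.png",C["wrist"]["frame"][...,::-1])
E
```

```text
8.025 [ 0.5313242  -0.19995085  0.38413566] [[-0.059, 0.0, 0.998], [-0.998, 0.0, -0.059], [-0.0, -1.0, 0.0]] [ 0.03604829  0.05326558 -2.99033374]
scene 182 182 0.92 [  0.5312  -0.2008   0.3533 -21.8532  -1.027    0.1783] [ 0.5335 -0.2013  0.2243]
 tray 308
 rim 118 0.17832087303815597 ((0.5315743684768677, -0.20132508873939514), 0.01755042001605034)
top 19 19 0.25 [ 0.5326 -0.2002  0.3854  3.7832  0.1644 -0.7294] [ 0.5324 -0.2019  0.2564]
 tray 1187
 rim 96 0.17846603947455042 ((0.5293740034103394, -0.20186194777488708), 0.016642725095152855)
wrist 877 876 0.24 [ 0.5314 -0.2004  0.3543  3.4163 -1.1731 -0.3862] [ 0.5341 -0.2011  0.2253]
 tray 806
 rim 562 0.17692620118225708 ((0.5317271947860718, -0.20159994065761566), 0.01690160110592842)
```

View pics/m2.png

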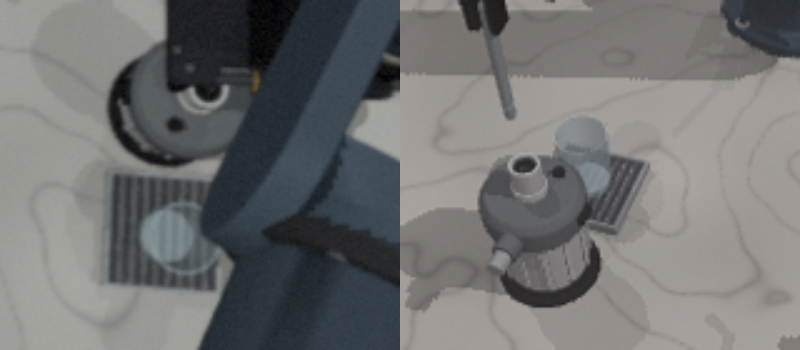

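View pics/w2.png

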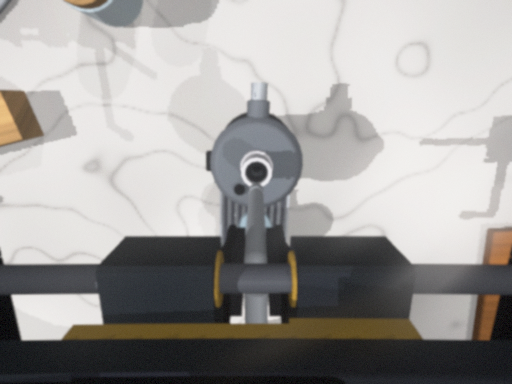

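Top crop: port at (205,92), tray grille from (108,172) to (215,288) with the glass on it. In the wrist view the stem hangs over the port, which is at (257,168). Next I'll get the tray direction from a rectified view of the tray plane.

```bash
python3 - <<'E'
from fit import *
import pickle
a,b=pickle.load(open("c0.pkl","rb")); C=pickle.load(open("c2.pkl","rb"))
xs=np.arange(.33,.49,.0005); ys=np.arange(-.30,-.10,.0005)
X,Y=np.meshgrid(xs,ys,indexing="ij"); out=[]
for n,c in(("top",b),("scene",a),("wrist",C["wrist"])):
    uv=proj(c,np.stack([X,Y,X*0+.013],-1).reshape(-1,3)).reshape(*X.shape,2).astype(np.float32)
    o=cv2.remap(c["frame"],uv[...,0],uv[...,1],cv2.INTER_LINEAR); out.append(o)
    g=cv2.GaussianBlur(cv2.cvtColor(o,cv2.COLOR_RGB2GRAY),(0,0),2).astype(np.float32)
    gx=cv2.Sobel(g,cv2.CV_32F,0,1);gy=cv2.Sobel(g,cv2.CV_32F,1,0) # gx along world x
    # slats region: project and find the angle maximising variance of the mean profile
    best=[]
    for r,(x0,x1,y0,y1) in {"tray":(.35,.45,-.255,-.155)}.items():
        i0,i1=[int((q-.33)/.0005) for q in(x0,x1)];j0,j1=[int((q+.30)/.0005) for q in(y0,y1)]
        A=np.degrees(np.arctan2(gy,gx))[i0:i1,j0:j1]%180; w=np.hypot(gx,gy)[i0:i1,j0:j1]
        h=np.histogram(A,bins=180,range=(0,180),weights=w)[0]; h=np.convolve(np.r_[h[-3:],h,h[:3]],np.ones(7)/7,"valid")
        k=np.argmax(h); d=(A-k-.5+90)%180-90; mm=abs(d)<12; print(n,r,"peak",k,"mean",k+.5+(d*w)[mm].sum()/w[mm].sum())
big=np.hstack([cv2.flip(o,-1) for o in out[:2]])
cv2.imwrite("pics/o.png",big[...,::-1]); print(big.shape)
E
```

```text
top tray peak 87 mean 86.55217554872468
scene tray peak 93 mean 93.1875362106719
wrist tray peak 87 mean 86.81094186913391
(320, 800, 3)
```

View pics/o.png

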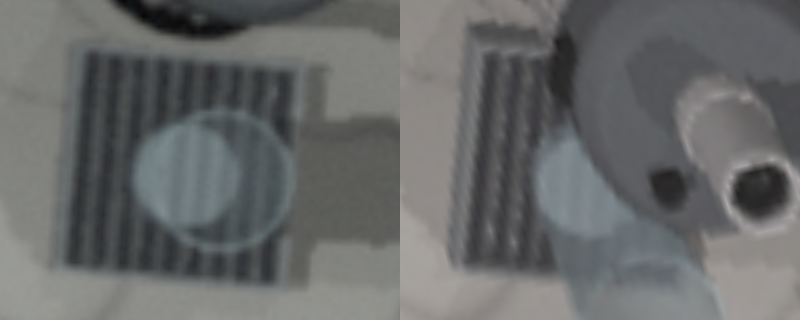

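Request:
play_rows(commands=[[[0.0008,-0.0005,-0.005],[0.001,0.01,-0.008]],[[0.0008,-0.0005,-0.02],[0.001,0.02,-0.015]],[[0.0008,-0.0005,-0.035],[0.001,0.02,-0.015]],[[0.0008,-0.0005,-0.045],[0.001,0.02,-0.015]],[[0.0008,-0.0005,-0.052],[0.001,0.02,-0.015]],[[0.0008,-0.0005,-0.055],[0.001,0.02,-0.015]],[[0.0008,-0.0005,-0.055],[0.001,0.02,-0.015]],[[0.0008,-0.0005,-0.055],[0.001,0.02,-0.015]]])

```text
time_s: 9.18
position: [0.5322, -0.2018, 0.3296]
tcp_rot: [[-0.075, -0.019, 0.997], [-0.997, 0.001, -0.075], [0.001, -1.0, -0.019]]
force: [-0.0, -1.1, -2.3]
opening: 0.127
```

```bash
python3 - <<'E'
from fit import *
import pickle
s=read_state(); print(s["time_s"],s["position"],np.round(s["tcp_rot"],4).tolist(),s["force"],s["moment"])
C={n:cap(n) for n in("scene","top","wrist")}; pickle.dump(C,open("c3.pkl","wb"))
T=np.array(s["position"])
def cfit(Q,r):
    f=least_squares(lambda p:(np.hypot(*(Q-p[:2]).T)-r)*1e3,Q.mean(0),loss="soft_l1"); return f.x
for n in("scene","wrist","top"):
    k=C[n]; W=cloud(k).reshape(-1,3)
    P=W[(W[:,2]>.19)&(W[:,2]<T[2]-.03)&(np.linalg.norm(W[:,:2]-T[:2],axis=1)<.03)]
    if len(P)>40 and n!="top":
        # straight stem: axis x=a+b z
        f=least_squares(lambda p:(np.hypot(P[:,0]-p[0]-p[1]*(P[:,2]-.19),P[:,1]-p[2]-p[3]*(P[:,2]-.19))-.006)*1e3,[T[0],0,T[1],0],loss="soft_l1",x_scale=[.01,.1,.01,.1])
        e=np.hypot(P[:,0]-f.x[0]-f.x[1]*(P[:,2]-.19),P[:,1]-f.x[2]-f.x[3]*(P[:,2]-.19))-.006
        print(n,"stem@.19",len(P),P[:,2].min(),P[:,2].max(),np.round(f.x,4),"deg",np.round(np.degrees(f.x[[1,3]]),2),np.std(e))
    Q=W[(W[:,2]>.145)&(W[:,2]<.173)&(np.linalg.norm(W[:,:2]-[.531,-.202],axis=1)<.023)&(np.linalg.norm(W[:,:2]-[.531,-.202],axis=1)>.0145)]
    if len(Q)>20: print(n,"port wall",len(Q),np.round(cfit(Q[:,:2],.017),4))
    Q=W[(abs(W[:,2]-.179)<.006)&(np.linalg.norm(W[:,:2]-[.531,-.202],axis=1)<.022)&(np.linalg.norm(W[:,:2]-[.531,-.202],axis=1)>.011)]
    if len(Q)>20: print(n,"rim",len(Q),np.round(np.median(Q[:,2]),4),np.round(cfit(Q[:,:2],.015),4),cv2.minEnclosingCircle(Q[:,:2].astype(np.float32)))
    Q=W[(W[:,2]>.168)&(W[:,2]<.1785)&(np.linalg.norm(W[:,:2]-[.531,-.202],axis=1)<.0115)]; print(n,"collet",len(Q),np.round(np.percentile(Q[:,2],[10,50,90]),4) if len(Q) else "")
w=C["wrist"]; x,y=proj(w,[.5316,-.2016,.18])[0]; print(x,y)
r=lambda f,x,y,h:cv2.resize(f[int(y)-h:int(y)+h,int(x)-h:int(x)+h],(390,390),interpolation=cv2.INTER_CUBIC)
t=proj(C["scene"],[.5316,-.2016,.19])[0]
cv2.imwrite("pics/m3.png",np.hstack([r(w["frame"],x,y,45),r(C["scene"]["frame"],*t,35)])[...,::-1])
E
```

```text
9.175 [ 0.53217728 -0.20183109  0.32957246] [[-0.0752, -0.019, 0.997], [-0.9972, 0.0005, -0.0752], [0.0009, -0.9998, -0.019]] [-0.00578876 -1.05710689 -2.2596647 ] [ 0.02137376 -0.06722618  0.00680453]
scene stem@.19 156 0.19845678477867446 0.29938399364841217 [ 0.5314  0.     -0.2032  0.0038] deg [0.   0.22] 0.0009477109232748565
scene port wall 115 [ 0.5311 -0.2019]
scene rim 81 0.1794 [ 0.5324 -0.2011] ((0.5319657325744629, -0.20151346921920776), 0.017614716663956642)
scene collet 27 [0.171  0.1764 0.178 ]
wrist stem@.19 828 0.1980311368998935 0.2995557790303809 [ 0.5318 -0.001  -0.2023  0.0046] deg [-0.06  0.26] 0.000239124897414888
wrist port wall 327 [ 0.5316 -0.2016]
wrist rim 455 0.1783 [ 0.5316 -0.2018] ((0.531714677810669, -0.2014884203672409), 0.017004158347845078)
wrist collet 231 [0.1745 0.1759 0.1768]
top port wall 53 [ 0.5304 -0.2026]
top rim 49 0.1795 [ 0.5312 -0.2015] ((0.5256035923957825, -0.20126724243164062), 0.014917625114321709)
top collet 23 [0.1745 0.177  0.178 ]
255.03096329126558 183.10671984761197
```

View pics/m3.png

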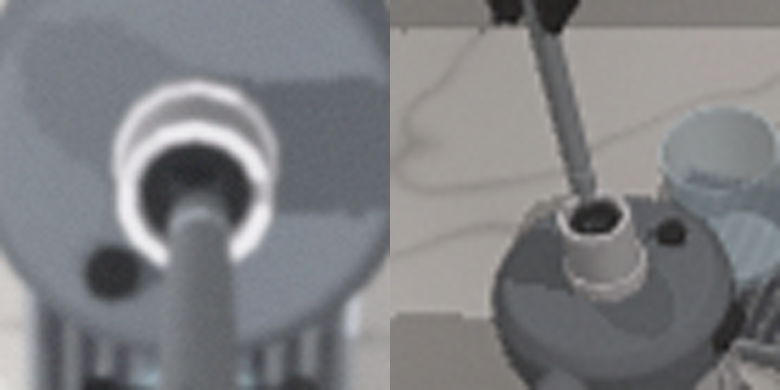

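The picture shows the stem tip directly over the port mouth, and the fit shows it vertical to within 0.3°. I'll correct y by 0.7 mm and descend, watching the force.

Request:
play_rows(commands=[[[-0.0002,0.0007,-0.003],[0,0,0]],[[-0.0002,0.0007,-0.006],[0,0,0]],[[-0.0002,0.0007,-0.009],[0,0,0]],[[-0.0002,0.0007,-0.012],[0,0,0]],[[-0.0002,0.0007,-0.015],[0,0,0]],[[-0.0002,0.0007,-0.017],[0,0,0]],[[-0.0002,0.0007,-0.018],[0,0,0]],[[-0.0002,0.0007,-0.018],[0,0,0]]])

```text
time_s: 10.32
position: [0.5317, -0.201, 0.311]
tcp_rot: [[-0.075, -0.02, 0.997], [-0.997, 0.001, -0.075], [0.0, -1.0, -0.02]]
force: [-0.4, 0.9, -2.2]
opening: 0.129
```

Request:
play_rows(commands=[[[0,0,-0.001],[0,0,0]],[[0,0,-0.002],[0,0,0]],[[0,0,-0.003],[0,0,0]],[[0,0,-0.003],[0,0,0]]])

```text
time_s: 10.82
position: [0.5317, -0.2009, 0.3079]
tcp_rot: [[-0.075, -0.02, 0.997], [-0.997, 0.001, -0.075], [0.0, -1.0, -0.02]]
force: [-0.6, -0.1, -2.0]
opening: 0.131
```

Request:
play_rows(commands=[[[0,0,-0.001],[0,0,0]],[[0,0,-0.002],[0,0,0]],[[0,0,-0.003],[0,0,0]],[[0,0,-0.003],[0,0,0]]])

```text
time_s: 11.32
position: [0.5317, -0.2009, 0.3049]
tcp_rot: [[-0.075, -0.02, 0.997], [-0.997, 0.001, -0.075], [0.0, -1.0, -0.02]]
force: [-0.1, -0.1, -2.0]
opening: 0.132
```

Request:
play_rows(commands=[[[0,0,-0.001],[0,0,0]],[[0,0,-0.002],[0,0,0]],[[0,0,-0.003],[0,0,0]],[[0,0,-0.003],[0,0,0]]])

```text
time_s: 11.82
position: [0.5317, -0.2009, 0.3019]
tcp_rot: [[-0.075, -0.02, 0.997], [-0.997, 0.001, -0.075], [0.0, -1.0, -0.02]]
force: [-0.6, -0.9, -2.1]
opening: 0.128
```

Request:
play_rows(commands=[[[0,0,-0.001],[0,0,0]],[[0,0,-0.002],[0,0,0]],[[0,0,-0.003],[0,0,0]],[[0,0,-0.003],[0,0,0]]])

```text
time_s: 12.32
position: [0.5319, -0.2011, 0.2994]
tcp_rot: [[-0.075, -0.019, 0.997], [-0.997, 0.001, -0.075], [0.001, -1.0, -0.019]]
force: [-0.6, -0.6, -0.1]
opening: 0.13
```

Request:
play_rows(commands=[[[0,0,-0.001],[0,0,0]],[[0,0,-0.002],[0,0,0]],[[0,0,-0.003],[0,0,0]],[[0,0,-0.003],[0,0,0]]])

```text
time_s: 12.82
position: [0.5324, -0.2014, 0.2976]
tcp_rot: [[-0.075, -0.018, 0.997], [-0.997, -0.0, -0.075], [0.002, -1.0, -0.017]]
force: [-1.1, 0.7, 7.1]
opening: 0.129
```

Request:
play_rows(commands=[[[0,0,-0.001],[0,0,0]],[[0,0,-0.002],[0,0,0]],[[0,0,-0.003],[0,0,0]],[[0,0,-0.003],[0,0,0]]])

```text
time_s: 13.32
position: [0.5319, -0.2011, 0.293]
tcp_rot: [[-0.075, -0.02, 0.997], [-0.997, 0.001, -0.075], [0.001, -1.0, -0.02]]
force: [-0.7, 1.2, 2.7]
opening: 0.127
```

Request:
play_rows(commands=[[[0,0,-0.001],[0,0,0]],[[0,0,-0.002],[0,0,0]],[[0,0,-0.002],[0,0,0]]])

```text
time_s: 13.7
position: [0.5321, -0.2013, 0.2919]
tcp_rot: [[-0.075, -0.019, 0.997], [-0.997, 0.0, -0.075], [0.001, -1.0, -0.019]]
force: [-1.1, 0.6, 7.5]
opening: 0.134
```

Request:
play_rows(commands=[[[0,0,-0.001],[0,0,0]],[[0,0,-0.002],[0,0,0]],[[0,0,-0.002],[0,0,0]]])

```text
time_s: 14.08
position: [0.5321, -0.2012, 0.2902]
tcp_rot: [[-0.075, -0.019, 0.997], [-0.997, 0.0, -0.075], [0.001, -1.0, -0.019]]
force: [-0.8, 0.7, 2.8]
opening: 0.13
```

Request:
play_rows(commands=[[[0,0,-0.001],[0,0,0]],[[0,0,-0.002],[0,0,0]],[[0,0,-0.002],[0,0,0]]])

```text
time_s: 14.45
position: [0.5315, -0.2008, 0.2861]
tcp_rot: [[-0.075, -0.021, 0.997], [-0.997, 0.002, -0.075], [-0.0, -1.0, -0.021]]
force: [-0.4, -0.4, -1.4]
opening: 0.13
```

Request:
play_rows(commands=[[[0,0,-0.001],[0,0,0]],[[0,0,-0.002],[0,0,0]],[[0,0,-0.002],[0,0,0]]])

```text
time_s: 14.82
position: [0.5314, -0.2007, 0.2844]
tcp_rot: [[-0.075, -0.021, 0.997], [-0.997, 0.002, -0.075], [-0.0, -1.0, -0.021]]
force: [-0.5, 0.2, -2.0]
opening: 0.128
```

Request:
play_rows(commands=[[[0,0,-0.001],[0,0,0]],[[0,0,-0.002],[0,0,0]],[[0,0,-0.002],[0,0,0]]])

```text
time_s: 15.2
position: [0.5318, -0.201, 0.2833]
tcp_rot: [[-0.075, -0.02, 0.997], [-0.997, 0.001, -0.075], [0.001, -1.0, -0.02]]
force: [-0.1, -0.4, 1.0]
opening: 0.125
```

Request:
play_rows(commands=[[[0,0,-0.001],[0,0,0]],[[0,0,-0.001],[0,0,0]]])

```text
time_s: 15.45
position: [0.5321, -0.2012, 0.2833]
tcp_rot: [[-0.075, -0.018, 0.997], [-0.997, 0.0, -0.075], [0.001, -1.0, -0.018]]
force: [-0.8, -0.3, 7.3]
opening: 0.131
```

Request:
play_rows(commands=[[[0,0,-0.001],[0,0,0]],[[0,0,-0.001],[0,0,0]]])

```text
time_s: 15.7
position: [0.5325, -0.2014, 0.2832]
tcp_rot: [[-0.075, -0.017, 0.997], [-0.997, -0.001, -0.075], [0.002, -1.0, -0.017]]
force: [-2.7, 1.2, 9.5]
opening: 0.127
```

Request:
play_rows(commands=[[[0,0,-0.001],[0,0,0]],[[0,0,-0.001],[0,0,0]]])

```text
time_s: 15.95
position: [0.5329, -0.2016, 0.2832]
tcp_rot: [[-0.075, -0.016, 0.997], [-0.997, -0.001, -0.075], [0.003, -1.0, -0.016]]
force: [-1.5, 2.1, 13.5]
opening: 0.124
```

The hand has stopped at z = 0.2832 with the force still climbing to 13.5 N (about 15.7 N net of the spout's weight). That is the hard stop, about 31 mm below the rim. I'll hold briefly, then unload and tug.

Request:
play_rows(commands=[[[0,0,0],[0,0,0]],[[0,0,0],[0,0,0]],[[0,0,0],[0,0,0]]])

```text
time_s: 16.32
position: [0.5328, -0.2015, 0.2831]
tcp_rot: [[-0.075, -0.016, 0.997], [-0.997, -0.001, -0.075], [0.002, -1.0, -0.016]]
force: [-0.9, 0.9, 13.2]
opening: 0.128
```

Request:
play_rows(commands=[[[0,0,0.001],[0,0,0]],[[0,0,0.002],[0,0,0]],[[0,0,0.003],[0,0,0]],[[0,0,0.004],[0,0,0]],[[0,0,0.004],[0,0,0]]])

```text
time_s: 16.95
position: [0.5315, -0.2009, 0.2834]
tcp_rot: [[-0.075, -0.021, 0.997], [-0.997, 0.002, -0.075], [-0.0, -1.0, -0.021]]
force: [0.5, -0.4, -0.3]
opening: 0.13
```

Request:
play_rows(commands=[[[0,0,0.001],[0,0,0]],[[0,0,0.001],[0,0,0]]])

```text
time_s: 17.2
position: [0.5317, -0.2009, 0.2848]
tcp_rot: [[-0.075, -0.021, 0.997], [-0.997, 0.002, -0.075], [0.0, -1.0, -0.021]]
force: [0.1, -0.6, -4.1]
opening: 0.131
```

Request:
play_rows(commands=[[[0,0,0.001],[0,0,0]],[[0,0,0.001],[0,0,0]]])

```text
time_s: 17.45
position: [0.5314, -0.2007, 0.2855]
tcp_rot: [[-0.075, -0.021, 0.997], [-0.997, 0.002, -0.075], [-0.0, -1.0, -0.021]]
force: [0.8, -0.4, -6.0]
opening: 0.13
```

Request:
play_rows(commands=[[[0,0,0.001],[0,0,0]],[[0,0,0.001],[0,0,0]]])

```text
time_s: 17.7
position: [0.5314, -0.2008, 0.2865]
tcp_rot: [[-0.075, -0.021, 0.997], [-0.997, 0.002, -0.075], [-0.0, -1.0, -0.021]]
force: [-0.4, 0.1, -9.0]
opening: 0.132
```

Request:
play_rows(commands=[[[0,0,0.001],[0,0,0]],[[0,0,0.001],[0,0,0]]])

```text
time_s: 17.95
position: [0.5311, -0.2006, 0.2868]
tcp_rot: [[-0.075, -0.022, 0.997], [-0.997, 0.002, -0.075], [-0.001, -1.0, -0.022]]
force: [1.2, -1.3, -14.9]
opening: 0.132
```

```bash
python3 - <<'E'
from fit import *
import pickle
c3=pickle.load(open("c3.pkl","rb")); C={n:cap(n) for n in("scene","wrist")}; pickle.dump(C,open("c4.pkl","wb"))
print(read_state()["force"],read_state()["position"])
for n in C:
  for c in(c3[n],C[n]):
    W=cloud(c).reshape(-1,3); r=np.linalg.norm(W[:,:2]-[.5316,-.2016],axis=1)
    q=lambda a,b:(lambda Z:(len(Z),np.round(np.percentile(Z,[10,50,90]),4)) if len(Z) else 0)(W[(r>a)&(r<b)&(W[:,2]>.16)&(W[:,2]<.195),2])
    print(n,"ring",q(.0075,.0115),"rim",q(.0135,.0165))
def r(c,h):
    x,y=proj(c,[.5316,-.2016,.18])[0]; return cv2.resize(c["frame"][int(y)-h:int(y)+h,int(x)-h:int(x)+h],(390,390),interpolation=cv2.INTER_CUBIC)
cv2.imwrite("pics/m4.png",np.hstack([r(C["wrist"],40),r(C["scene"],35)])[...,::-1])
E
```

```text
[  0.8882809   -0.91312723 -15.99441532] [ 0.53107421 -0.20058836  0.28676584]
scene ring (23, array([0.1734, 0.1784, 0.1804])) rim (80, array([0.1629, 0.1755, 0.1816]))
scene ring (22, array([0.1787, 0.1797, 0.1819])) rim (68, array([0.1638, 0.1751, 0.1815]))
wrist ring (213, array([0.1747, 0.1759, 0.1768])) rim (329, array([0.1701, 0.1785, 0.1796]))
wrist ring (306, array([0.1759, 0.1778, 0.1787])) rim (456, array([0.169 , 0.1785, 0.1795]))
```

View pics/m4.png

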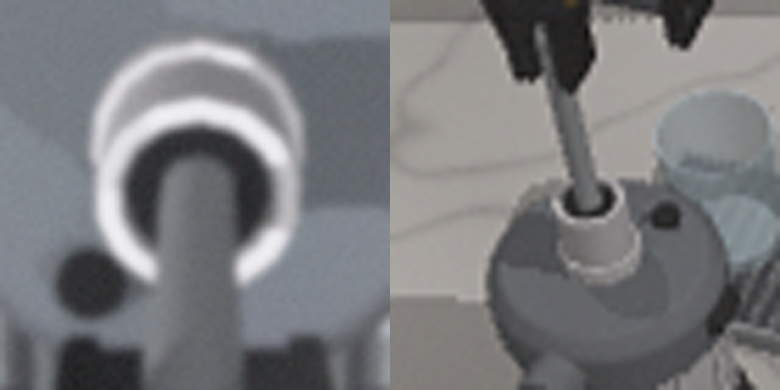

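The collet ring's depth reading rose 1.9 mm, from 0.1759 to 0.1778, and the tube is gripped at about 13 N net pull. I'll unload, open and retract upwards.

Request:
play_rows(commands=[[[0,0,-0.001],[0,0,0]],[[0,0,-0.002],[0,0,0]],[[0,0,-0.003],[0,0,0]],[[0,0,-0.003],[0,0,0]]])

```text
time_s: 18.55
position: [0.5321, -0.2011, 0.2863]
tcp_rot: [[-0.075, -0.018, 0.997], [-0.997, 0.0, -0.075], [0.001, -1.0, -0.018]]
force: [0.1, 0.3, -3.7]
opening: 0.131
```

Request:
play_rows(commands=[[[0,0,0],[0,0,0]],[[0,0,0],[0,0,0]],[[0,0,0],[0,0,0]],[[0,0,0],[0,0,0]],[[0,0,0],[0,0,0]],[[0,0,0],[0,0,0]],[[0,0,0],[0,0,0]],[[0,0,0],[0,0,0]]], gripper=0.087)

```text
time_s: 19.55
position: [0.5317, -0.201, 0.285]
tcp_rot: [[-0.075, -0.02, 0.997], [-0.997, 0.001, -0.075], [0.0, -1.0, -0.02]]
force: [-0.3, -0.4, 0.3]
opening: 0.945
```

Request:
play_rows(commands=[[[0,0,0.005],[0,0,0]],[[0,0,0.015],[0,0,0]],[[0,0,0.03],[0,0,0]],[[0,0,0.05],[0,0,0]],[[0,0,0.07],[0,0,0]],[[0,0,0.09],[0,0,0]],[[0,0,0.11],[0,0,0]],[[0,0,0.12],[0,0,0]],[[0,0,0.12],[0,0,0]],[[0,0,0.12],[0,0,0]]])

```text
time_s: 20.8
position: [0.5313, -0.2007, 0.4043]
tcp_rot: [[-0.075, -0.021, 0.997], [-0.997, 0.002, -0.075], [-0.0, -1.0, -0.021]]
force: [0.4, 0.4, 0.0]
opening: 0.998
```

```bash
python3 - <<'E'
from fit import *
s=read_state(); print(s["time_s"],s["position"],s["force"],s["opening"])
C={n:cap(n) for n in("scene","top","wrist")}
for n,k in C.items():
    P=cloud(k).reshape(-1,3); P=P[(P[:,2]>.19)&(P[:,2]<.31)]
    P=P[np.linalg.norm(P-[.48,-.198,.26],axis=1)<.13]
    try: 
        p,N,e=fit(P,[.5315,-.2015,.279,-4,0,0],tol=.015); o=R.from_euler("ZYX",p[3:],degrees=True).apply([-.125,0,-.044])+p[:3]
        print(n,N,round(e,2),np.round(p,4),"tip",np.round(tip(p),4),"outlet",np.round(o,4))
    except Exception as x: print(n,len(P),x)
f=lambda c:cv2.resize(c["frame"],(400,300)); cv2.imwrite("pics/m5.png",np.hstack([f(C["scene"]),f(C["wrist"])])[...,::-1])
E
```

```text
20.8 [ 0.53133911 -0.20072411  0.40433789] [0.381442   0.40631053 0.04466218] 0.9983780761478738
scene 402 1.13 [ 0.5248 -0.2017  0.279  -4.8993 -3.1351  0.185 ] tip [ 0.5318 -0.2019  0.1502] outlet [ 0.4028 -0.1911  0.2283]
top 249 1.09 [ 0.5237 -0.2022  0.2786 -5.3781 -3.4012  0.2668] tip [ 0.5314 -0.2023  0.1498] outlet [ 0.4021 -0.1905  0.2273]
wrist 1607 0.46 [ 0.5247 -0.2014  0.2771 -4.8246 -3.1715  0.1506] tip [ 0.5319 -0.2016  0.1483] outlet [ 0.4028 -0.191   0.2262]
```

View pics/m5.png

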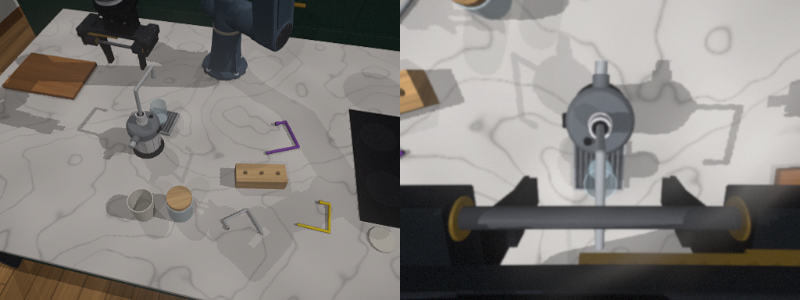

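The spout stands fitted and free of the hand. Its tip is at z ≈ 0.149 and its outlet at (0.403, -0.191), over the glass.

```bash
python3 -c "
from rig import *
print(hand_in())"
```

```text
the job is handed in; nothing more can be done
None
```

The spout is fitted in the filter and the job is handed in at about 21 s of robot time; no verdict was given.

- **Pick-up:** I lifted the grey spout out of the stand by its corner, turned it to line up with the drip tray and lowered it into the port.
- **Push home:** I felt two resistance peaks of about 9–10 N, matching the teeth and then the seal. It came to rest on a hard stop about 31 mm below the rim, with a push of about 15–16 N. That figure is net of the spout's weight; the wrist read 13.5 N.
- **Tug:** A gentle pull of about 13 N net, with the reading settling near 14, lifted the collet ring about 1.9 mm on the wrist camera's depth. The tube then held. I unloaded, opened the gripper and backed off upwards.

**Final checks:** all three cameras agree, with the hand clear and the wrist force near zero:
- **Tip:** at z ≈ 0.149, so it may have settled back about 2 mm after the tug, which the task allows.
- **Outlet:** at (0.403, -0.191), above the glass and within about 5 mm of the tray's middle.
- **Lean:** 3.1–3.4°, at or slightly over the expected 3°. Camera calibration could account for the difference.
- **Glass, jar and beaker:** they look unmoved in the last picture. I did not re-measure their positions.

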